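# Open the latched sample case

### The arm

A 6-joint arm with a two-finger parallel gripper is mounted at the origin on the work surface. World frame = base frame: x ahead of the robot, y to its left, z up, the work surface at z = 0. Lengths are in mm, angles in rad, forces in N, time in s.
With the tool pointing down it reaches from about 275 to 775 mm from the base axis. Payload 14.6 kg.
Tool frame: the origin (TCP) lies on the centre line of the jaws, within the pads' length; the fingertips stand 19 mm ahead of it and the grasp point (between the pads) is the TCP; y points along the fingers, x is the direction in which the jaws open and shut, and the axes are right-handed (so a half turn about y gives the same grasp; the last joint's range is limited). The gripper opens to 85 mm and grips with 20 to 120 N. Pads are 22 mm wide; open, the fingers measure 114 mm over their backs; the gripper's body (76 mm by 85 mm) begins 54 mm behind the grasp point. The pads swing forward as they close: fully open they stand 13 mm farther back than shut.
Start: joints at [1.143, 0.263, -0.048, 1.259, 0, 1.415], TCP at [141.455, 505.588, 250.278] pointing down, gripper open.
Joint ranges: [-2.65, 2.65], [-0.89, 1.7], [-1.18, 1.37], [-2.13, 2.11], [-1.35, 1.29], [-3.14, 3.14]. Speed limits (rad/s): [1.89, 1.89, 2.57, 2.79, 3.14, 3.14].

### API

Orientations are given as a rotation vector (axis times angle).
In Python, from cell import ctrl gives the robot as it stands.
- The arm moves only by the tool move_arm, never from a script. Its argument "increments" is a list of rows, each a list of 5 numbers: the opening in per cent of the stroke, from 0 (shut) to 100 (fully open), then the shift along the tool's x, y, z in units of 30 mm (1.0 is 30 mm), then the turn about the tool's y in units of 8 degrees (1.0 is 8 degrees). In form: [[grip, x, y, z, spin], ...]. A call has 1 to 12 rows; each row is the pose to reach, as a shift and turn from the pose commanded when the call began, along the tool's axes at that moment; what a row does not reach only later rows make up. A row lasts 1/10 s, in which the tool goes at most 50 mm and 8.59 degrees, less where a joint would pass 70% of its speed; a pose out of reach is approached as far as the arm can. A call with a gripper value outside its range is refused whole. The fingers move at their own pace and stop on an object; "newtons" is the grip in N (left out, the last holds). Time passes only in rows, so rows that repeat a pose let the fingers close. It gives the time, the measured TCP pose, the force and the opening at its end, in the units of the state.
- ctrl.get_state(): the state, without advancing time (a new reading comes with each control period).
- ctrl.get_image(name): name is "side" or "top"; returns the picture (420x560x3 uint8, red, green, blue); there is no depth.
- ctrl.calibration(name): a dict with "fx", "fy", "cx", "cy" (pixels), "R" (3x3) and "t" (3): a world point X has camera coordinates R X + t. Camera axes: x right, y down, z forward; pixel columns grow to the right and rows downward; lengths in mm; the calibration is good to about 2 mm. A picture is of the moment at which its call begins. calibration takes no time and is no camera call.
- ctrl.finish_job(): hands the job in, once; it reports no verdict.
Trained networks look in the newest picture that a camera, given by its name, has taken for a name from the list of things; names that differ only in an ending like _2 or _b are one class to them, and where a whole thing is asked for, a point or a joint stands for the part that bears it (a point fixed in the world has none). Each returns a list of dicts, best first, with "p" (0 to 1); they miss things now and then, are a little off and sometimes report something else, mostly with a low value. They report only what shows in the picture. A call takes as long as a camera call.
- ctrl.boxes_of(camera, target): "position" ([row, column] as shares, 0 to 1, of the picture: columns of its width, rows of its height, amid what is visible of it).
- ctrl.regions_of(camera, target): "region" (420x560 bool, what is visible of it) and "position" ([row, column] as shares, 0 to 1, of the picture: columns of its width, rows of its height, amid what is visible of it).
- ctrl.tip_of(camera, target): "position" ([row, column] as shares, 0 to 1, of the picture: columns of its width, rows of its height: a listed point, or the origin of a listed thing).
The state is a dict: "t": time; "joints": joint angles; "qd": joint speeds; "joint_torque": joint torques, N m; "position": TCP position; "ee_rot": TCP orientation; "ft_force": force on the tool from outside, world axes, zero at the start; "ft_torque": the same for the moment, N m; "finger_gap": opening from 0.0 (shut) to 1.0 (fully open).
Only numpy, scipy, OpenCV 4.12 (cv2) and the standard library are available. Lean on these libraries where they do the work, as an engineer would, in place of code of your own. Each camera call takes 0.05 s, during which the arm holds its last target. There are 200 camera calls.

### The job

Open the white sample case on the fume-hood bench: press its yellow release button, gently, until the red T-handle pops out, turn the handle counter-clockwise until you feel its stop, without forcing it, and then lift the lid by at least 25 degrees (no more than about 60) and let go. The stiff hinge keeps the lid up; do not shove the case along its mat or disturb the glassware and tools around it.

Things in the scene. Friction and masses are not known exactly. Their poses are not given: they have to be found in the camera images.
- mat: fixed dark rubber mat, 300 x 360 x 6 mm, flat on the bench; origin at the centre of its underside; its -x side faces the robot, turned up to 0.4 rad either way
- case_corner (a point): upper front left corner (-x, +y) of the white case's body. The case, 240 (x) x 300 (y) mm, stands centred on the mat with the mat's axes; its lid's flat top is 132 mm above the bench. It merely stands on rubber feet: about 14 N of sideways push or 0.65 N m of twist makes it slide on the mat; it counts as shoved when this corner has moved 6 mm
- handle_bar (a point): centre of the red T-handle's bar: a round bar 14 mm thick, 100 mm long, on a 9 mm stem below its middle. The bar lies along this point's x axis; z runs up the shaft, out of the lid. At the start the bar points along the case's x axis. Popped out, the bar's centre stands 21 mm above the bezel's top, 35 mm above the lid's top; a soft spring (about 3 to 7 N) holds it out
- button_seat (a point): centre of the steel ring round the yellow button, at the height of the bezel's top, 84 mm from the shaft along the case's +x. The button, 22 mm across, stands 7 to 17 mm above this point: this differs from case to case and is not measured. It goes down 7 mm at most (3 N at first, 8 N at the bottom) and frees the handle after 4.5 to 5 mm; over 25 N would damage it
- bezel_top (a point): point on the shaft's axis at the height of the black bezel's top, 14 mm above the lid's top. The bezel is 36 mm wide and runs along the case's x axis, with an 18 mm wide slot in which the locked bar lies, its top flush with the bezel's top: there it can be neither gripped nor turned
- handle (a joint): how far the T-handle has come out: 0 m locked, 0.028 m fully popped out; it pops by itself when the button is pressed far enough and stays out when the button is let go
- handle_turn (a joint): turn of the T-handle's shaft, 0 rad locked, growing counter-clockwise seen from above. It turns only when popped out, against a steady 0.25 N m, up to a hard stop between 0.9 and 1.5 rad (it differs from case to case and is not measured); the latch lets the lid go only in the last 0.1 rad before the stop. The handle stays where it is left
- lid (a joint): opening angle of the lid, 0 rad shut, growing as the edge nearest the robot rises. The hinge is stiff (about 10 to 11 N upwards at the handle lift it) and the lid stays at the angle where it is left
- lid_hinge (a point): middle of the lid's hinge line, along the case's y axis at the far upper edge (+x) of the case, 116 mm above the bench and 165 mm from the handle's shaft along the case's x axis
- amber: loose amber glass reagent bottle with blue cap, 64 mm diameter, 130 mm high; leave it alone; origin at the centre of its underside
- jar: loose white plastic jar, 60 mm diameter, 85 mm high; leave it alone; origin at the centre of its underside
- flask: loose conical glass flask, 74 mm diameter, 105 mm high; leave it alone; origin at the centre of its underside
- wash: loose white wash bottle with red cap and bent spout, 56 mm diameter, 145 mm high; leave it alone; origin at the centre of its underside

How it is judged:
By the outcome, as a careful person would: the job done as asked, in the order asked, and still so for the second after the job is handed in, with the robot touching nothing.
It also fails if it takes over 72 s, if anything falls off the work surface, if the arm or the gripper's body presses on something with over 40 N, if the wrist force passes 120 N, or if a joint passes its speed limit or range.

## Working session

There is one attempt and no reset: what is moved stays moved. The work goes in short steps, Python scripts to look and compute and a tool call to move; the robot and the scene stay as the last step left them, time stands still between calls to the robot, and variables do not carry over. Pictures are saved under pics/ and viewed, about 8 in all and at most 12, crops included, and the job is handed in when it is done.

Besides the shell and the picture viewer there is one more tool, called as name([rows], argument=value, ...), one row to a line, values as JSON. move_arm: Moves the arm, as the interface text tells. Its arguments: {"type":"object","properties":{"increments":{"type":"array","items":{"type":"array","items":{"type":"number"}}},"newtons":{"type":"number"}},"required":["increments"]}

```bash
mkdir -p pics; ls; cat > h.py <<'E'
import numpy as np, cv2
from scipy.spatial.transform import Rotation as Ro
from scipy.optimize import least_squares
from cell import ctrl
def ray(cam,rc):
    c=ctrl.calibration(cam);R=np.array(c["R"]);t=np.array(c["t"])
    u,v=rc[1]*560,rc[0]*420
    d=R.T@np.array([(u-c["cx"])/c["fx"],(v-c["cy"])/c["fy"],1]);return -R.T@t,d
def atz(cam,rc,z):
    o,d=ray(cam,rc);return o+d*(z-o[2])/d[2]
def proj(cam,X):
    c=ctrl.calibration(cam);p=np.array(c["R"])@X+np.array(c["t"])
    return np.array([c["fx"]*p[0]/p[2]+c["cx"],c["fy"]*p[1]/p[2]+c["cy"]])
def tri(a,b):
    (o,d),(p,e)=ray("side",a),ray("top",b)
    s=np.linalg.lstsq(np.c_[d,-e],p-o,rcond=None)[0];x,y=o+d*s[0],p+e*s[1]
    return (x+y)/2,np.linalg.norm(x-y)
def shot(cam,n):
    im=ctrl.get_image(cam);cv2.imwrite(f"pics/{n}.png",im[...,::-1]);return im
E
python3 - <<'E'
from h import *
a=shot("side","s0");b=shot("top","t0")
cv2.imwrite("pics/c0.png",np.vstack([a,b])[...,::-1])
Z=dict(mat=0,case_corner=None,handle_bar=139,button_seat=146,bezel_top=146,lid_hinge=116,amber=0,jar=0,flask=0,wash=0)
for n,z in Z.items():
    r={}
    for c in("side","top"):
        q=ctrl.tip_of(c,n)
        if q: r[c]=q[0]["position"]; print(n,c,round(q[0]["p"],2),np.round(np.array(r[c])[::-1]*[560,420]), "" if z is None else np.round(atz(c,r[c],z)))
    if len(r)==2:x,e=tri(r["side"],r["top"]);print("   tri",np.round(x,1),round(e,1))
s=ctrl.get_state();print(s);print(Ro.from_rotvec(s["ee_rot"]).as_matrix().round(2))
E
```

```text
pics
mat side 0.65 [231. 187.] [504. 427.   0.]
mat top 0.56 [275. 214.] [541.  45.   0.]
   tri [471.5  47.7 192.1] 84.4
case_corner side 0.7 [289. 319.] 
case_corner top 0.86 [194. 246.] 
   tri [ 562.   283.7 -416.7] 134.3
handle_bar side 0.63 [264. 203.] [499.  44. 139.]
handle_bar top 0.74 [274. 222.] [505.  46. 139.]
   tri [502.5  46.3 137.6] 4.5
button_seat side 0.65 [305. 197.] [591.  24. 146.]
button_seat top 0.69 [285. 181.] [584.  25. 146.]
   tri [587.7  24.4 145.4] 6.6
bezel_top top 0.97 [277. 224.] [501.  39. 146.]
lid_hinge side 0.9 [335. 206.] [660.  15. 116.]
lid_hinge top 0.88 [294. 151.] [654.   7. 116.]
   tri [654.4   6.4 120.8] 3.8
amber side 0.85 [229. 205.] [473. 317.   0.]
amber top 0.63 [155. 244.] [472. 313.   0.]
   tri [471.9 312.5   2.3] 0.3
jar top 0.74 [172. 181.] [617. 280.   0.]
flask side 0.38 [268. 196.] [591. 331.   0.]
flask top 0.88 [375. 301.] [ 350. -172.    0.]
   tri [ 407.4 -137.   257.1] 99.6
wash side 0.93 [289. 319.] [ 479. -190.    0.]
wash top 0.94 [384. 248.] [ 465. -196.    0.]
   tri [ 470.5 -196.4    6.5] 12.3
{'t': 1.1, 'joints': array([ 1.14265490e+00,  2.63146440e-01, -4.82972396e-02,  1.25938293e+00,
        1.67759530e-06,  1.41552735e+00]), 'qd': array([-0.00035749,  0.0017652 ,  0.0012673 , -0.00012352, -0.0010306 ,
        0.0002128 ]), 'joint_torque': array([ 2.82765222e-04, -6.37440419e+01,  3.84771788e+01,  9.02660686e-04,
        6.23325306e-06,  7.04436701e-06]), 'position': array([141.48226276, 505.59280106, 250.25520854]), 'ee_rot': array([-1.32602443, -1.00584836,  1.00589406]), 'ft_force': array([-0.42566735,  0.3418762 ,  0.18930169]), 'ft_torque': array([ 0.00892164, -0.04372595,  0.04918296]), 'finger_gap': 0.9987735909226666}
[[ 0.27 -0.   -0.96]
 [ 0.96 -0.    0.27]
 [-0.   -1.    0.  ]]
```

View pics/t0.png

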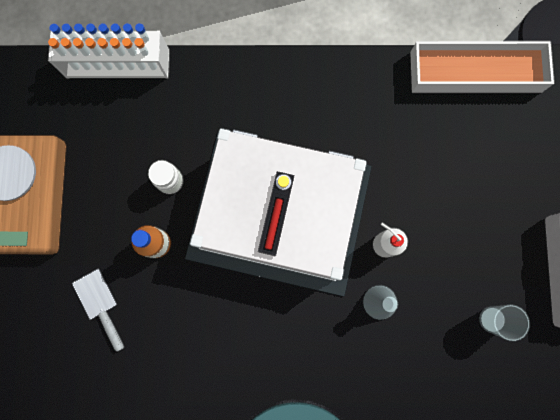

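View pics/s0.png

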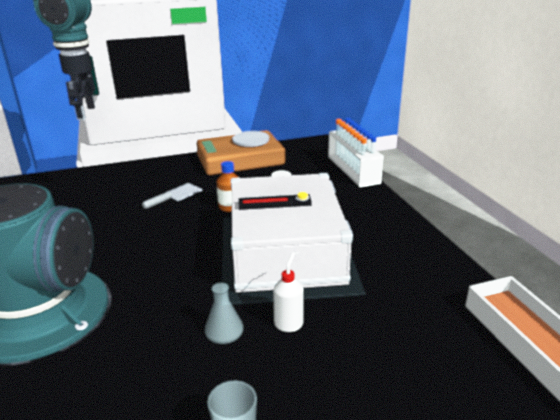

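The top view shows the case turned about -0.2 rad. The yellow button is near (284,182), the red bar runs from (268,250) to (280,200), and the wash bottle and flask stand to its right. The side view agrees. I'll refine the axis with colour segmentation.

```bash
python3 - <<'E'
from h import *
im=cv2.imread("pics/t0.png");sd=cv2.imread("pics/s0.png")
def cen(im,f,box):
    x0,x1,y0,y1=box;h=cv2.cvtColor(im,cv2.COLOR_BGR2HSV)[y0:y1,x0:x1].astype(int)
    m=f(h);y,x=np.nonzero(m);return np.array([(y.mean()+y0+.5)/420,(x.mean()+x0+.5)/560]),np.c_[x+x0,y+y0],m.sum()
red=lambda h:((h[...,0]<8)|(h[...,0]>172))&(h[...,1]>120)&(h[...,2]>60)
yel=lambda h:(abs(h[...,0]-29)<8)&(h[...,1]>100)&(h[...,2]>100)
r,rp,n=cen(im,red,(255,300,160,270));y,yp,k=cen(im,yel,(255,300,160,270))
R=atz("top",r,146);print("bar top",n,R)
v=cv2.fitLine(rp.astype(np.float32),cv2.DIST_L2,0,.01,.01).ravel()
p=[atz("top",((v[3]+s*v[1]*20+.5)/420,(v[2]+s*v[0]*20+.5)/560),146) for s in(1,-1)];d=p[1]-p[0];print("bar yaw",np.arctan2(d[1],d[0]))
rs,_,n2=cen(sd,red,(230,320,185,215));ys,_,k2=cen(sd,yel,(290,320,185,210))
print("tri bar",tri(rs,r),n2,"tri btn",tri(ys,y),k,k2)
for z in(153,158,163):print(z,atz("top",y,z),atz("side",ys,z))
hsv=cv2.cvtColor(im,cv2.COLOR_BGR2HSV)[110:300,180:380];m=((hsv[...,2]>190)&(hsv[...,1]<40)).astype(np.uint8)
m=max(cv2.findContours(m,0,2)[0],key=cv2.contourArea);b=cv2.boxPoints(cv2.minAreaRect(m))+[180,110]
W=np.array([atz("top",((q[1]+.5)/420,(q[0]+.5)/560),132) for q in b]);print("lid",W.round(),W.mean(0),[np.round(np.arctan2(*(W[(i+1)%4]-W[i])[1::-1]),3) for i in range(4)],[np.linalg.norm(W[(i+1)%4]-W[i]).round() for i in range(4)])
E
```

```text
bar top 396 [500.42634746  45.34480609 146.        ]
bar yaw 2.9190868710024103
tri bar (array([502.01292804,  45.1421953 , 142.97588901]), np.float64(2.4775221767546456)) 226 tri btn (array([584.56211556,  27.2837189 , 149.7084352 ]), np.float64(2.5054362007952986)) 96 57
153 [582.62221155  27.5916072  153.        ] [583.72704661  21.4546968  153.        ]
158 [581.5649343  27.6068124 158.       ] [580.39440634  12.35295756 158.        ]
163 [580.50765705  27.6220176  163.        ] [577.06176607   3.25121832 163.        ]
lid [[ 461.  209.  132.]
 [ 703.  161.  132.]
 [ 630. -143.  132.]
 [ 394.  -85.  132.]] [546.84624812  35.56556818 132.        ] [np.float64(-0.198), np.float64(-1.805), np.float64(2.898), np.float64(1.349)] [np.float64(247.0), np.float64(312.0), np.float64(243.0), np.float64(301.0)]
```

move_arm([
  [0, -11.4, 0, -18.47, -0.39],
  [0, -11.4, 0, -18.47, -0.39],
  [0, -11.4, 0, -18.47, -0.39],
  [0, -11.4, 0, -18.47, -0.39],
  [0, -11.4, 0, -18.47, -0.39],
  [0, -11.4, 0, -18.47, -0.39],
  [0, -11.4, 0, -18.47, -0.39],
  [0, -11.4, 0, -18.47, -0.39],
  [0, -11.4, 0, -18.47, -0.39],
  [0, -11.4, 0, -18.47, -0.39],
  [0, -11.4, 0, -18.47, -0.39],
  [0, -11.4, 0, -18.47, -0.39],
])

```text
t: 2.3
position: [549.4, 62.6, 250.4]
ee_rot: [-1.305, -1.047, 1.046]
ft_force: [0.7, 0.6, 0.4]
finger_gap: -0.003
```

move_arm([
  [0, 0, 0, 0, 0],
  [0, 0, 0, 0, 0],
])

```text
t: 2.5
position: [548.5, 63.8, 249.8]
ee_rot: [-1.305, -1.045, 1.046]
ft_force: [0.5, 0.8, 0.4]
finger_gap: 0.001
```

```bash
cat >> h.py <<'E'
def inc(target,xang=None):
    "increments (units) from measured pose to a target TCP and tool-x azimuth"
    s=ctrl.get_state();R=Ro.from_rotvec(s["ee_rot"]).as_matrix();d=R.T@(np.array(target)-s["position"])/30
    a=np.arctan2(R[1,0],R[0,0]);sp=0 if xang is None else -((xang-a+np.pi)%(2*np.pi)-np.pi)/np.radians(8)
    print("pos",s["position"].round(1),"xang",a.round(3),"q",s["joints"].round(2),"F",s["ft_force"].round(1),"t",round(s["t"],1),"gap",round(float(s["finger_gap"]),3));print("inc",d.round(2),np.round(sp,2))
E
python3 -c "
from h import *
inc((583,27,190),1.351)"
```

```text
pos [548.5  63.8 249.8] xang 1.351 q [-0.03  0.31  0.02  1.28  0.    0.19] F [0.5 0.8 0.4] t 2.5 gap 0.001
inc [-0.95  1.99 -1.39] -0.0
```

move_arm([
  [0, -0.95, 0, -1.39, 0],
  [0, -0.95, 1, -1.39, 0],
  [0, -0.95, 1.99, -1.39, 0],
  [0, -0.95, 1.99, -1.39, 0],
  [0, -0.95, 1.99, -1.39, 0],
])

```text
t: 3.0
position: [582.2, 28.7, 191.5]
ee_rot: [-1.304, -1.048, 1.048]
ft_force: [1.2, -1.1, -0.3]
finger_gap: -0.001
```

```bash
python3 -c "
from h import *
inc((583,27,190),1.351)
a=shot('side','s1');b=shot('top','t1')
A=cv2.resize(a[130:260,200:360],None,fx=4,fy=4);cv2.imwrite('pics/c1.png',A[...,::-1])"
```

```text
pos [582.2  28.7 191.5] xang 1.354 q [-0.09  0.38 -0.03  1.16  0.    0.13] F [ 1.2 -1.1 -0.3] t 3.0 gap -0.001
inc [-0.05  0.05 -0.04] 0.02
```

View pics/c1.png

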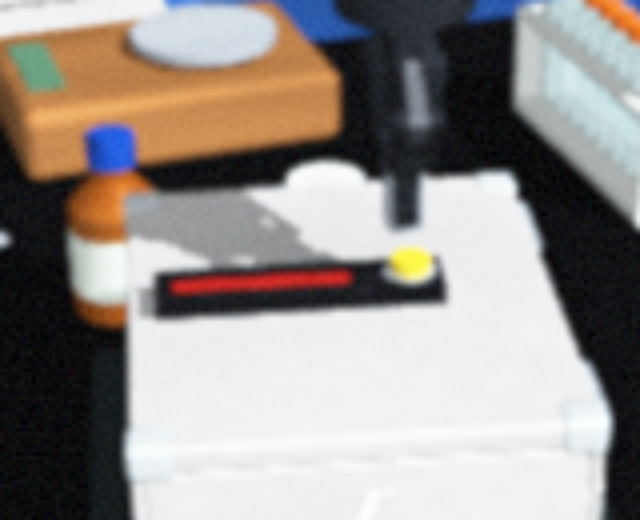

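move_arm([
  [0, -0.03, 0.1, -0.02, 0],
  [0, -0.03, 0.2, -0.02, 0],
  [0, -0.03, 0.25, -0.02, 0],
  [0, -0.03, 0.25, -0.02, 0],
])

```text
t: 3.5
position: [583.1, 26.7, 182.9]
ee_rot: [-1.304, -1.047, 1.047]
ft_force: [-0.1, 0.8, 0.5]
finger_gap: -0.001
```

move_arm([
  [0, 0, 0.03, 0, 0],
  [0, 0, 0.06, 0, 0],
  [0, 0, 0.09, 0, 0],
  [0, 0, 0.09, 0, 0],
])

```text
t: 3.9
position: [583.1, 26.7, 180.2]
ee_rot: [-1.304, -1.047, 1.047]
ft_force: [-0.5, 0.8, 0.1]
finger_gap: 0.002
```

move_arm([
  [0, 0, 0.03, 0, 0],
  [0, 0, 0.06, 0, 0],
  [0, 0, 0.09, 0, 0],
  [0, 0, 0.09, 0, 0],
])

```text
t: 4.3
position: [583.1, 26.7, 177.5]
ee_rot: [-1.304, -1.047, 1.047]
ft_force: [0.8, 0.5, -0.7]
finger_gap: -0.0
```

move_arm([
  [0, 0, 0.03, 0, 0],
  [0, 0, 0.06, 0, 0],
  [0, 0, 0.09, 0, 0],
  [0, 0, 0.09, 0, 0],
])

```text
t: 4.7
position: [583.1, 26.7, 174.9]
ee_rot: [-1.304, -1.047, 1.047]
ft_force: [0.5, -0.1, -0.2]
finger_gap: 0.002
```

move_arm([
  [0, 0, 0.03, 0, 0],
  [0, 0, 0.06, 0, 0],
  [0, 0, 0.09, 0, 0],
  [0, 0, 0.09, 0, 0],
])

```text
t: 5.1
position: [583.2, 26.7, 172.8]
ee_rot: [-1.305, -1.047, 1.047]
ft_force: [-2.2, 0.1, 7.4]
finger_gap: -0.005
```

move_arm([
  [0, 0, 0, 0, 0],
  [0, 0, 0.03, 0, 0],
  [0, 0, 0.03, 0, 0],
])

```text
t: 5.4
position: [583.2, 26.7, 171.9]
ee_rot: [-1.305, -1.047, 1.047]
ft_force: [-2.5, 0.3, 7.1]
finger_gap: -0.001
```

move_arm([
  [0, 0, 0.03, 0, 0],
  [0, 0, 0.03, 0, 0],
])

```text
t: 5.6
position: [583.2, 26.7, 171.0]
ee_rot: [-1.305, -1.047, 1.047]
ft_force: [-2.6, 0.2, 7.2]
finger_gap: -0.002
```

move_arm([
  [0, 0, 0.03, 0, 0],
  [0, 0, 0.03, 0, 0],
])

```text
t: 5.8
position: [583.2, 26.7, 170.0]
ee_rot: [-1.305, -1.047, 1.047]
ft_force: [-1.3, 0.5, 6.3]
finger_gap: 0.001
```

```bash
python3 -c "
from h import *
inc((583,27,190),1.351)
a=shot('side','s2')
for n in('handle_bar','button_seat'):print(ctrl.tip_of('side',n)[:1])
A=cv2.resize(a[150:230,210:350],None,fx=4,fy=4);cv2.imwrite('pics/c2.png',A[...,::-1])"
```

```text
pos [583.2  26.7 170. ] xang 1.352 q [-0.09  0.4  -0.07  1.11 -0.    0.12] F [-1.3  0.5  6.3] t 5.8 gap 0.001
inc [ 0.01 -0.67  0.01] 0.01
[{'position': [0.4602, 0.4716], 'p': 0.52}]
[{'position': [0.471, 0.542], 'p': 0.65}]
```

View pics/c2.png

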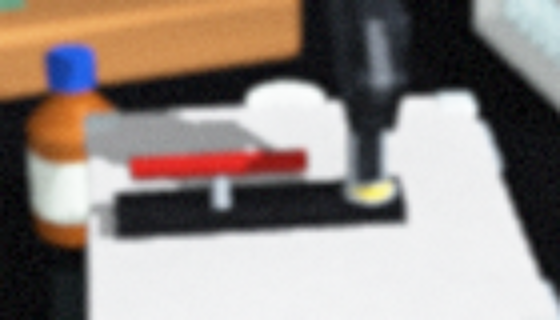

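The handle has popped: the bar is at about (220,163) in the crop and its stem is now visible. I'll retreat and re-measure the bar.

move_arm([
  [0, 0, -0.5, 0, 0],
  [0, 0, -1.5, 0, 0],
  [50, 0, -2, 0, 0],
  [50, 0, -2, 0, 0],
  [50, 0, -2, 0, 0],
])

```text
t: 6.45
position: [583.2, 26.6, 229.2]
ee_rot: [-1.305, -1.047, 1.047]
ft_force: [-0.0, 0.5, -0.6]
finger_gap: 0.495
```

```bash
python3 - <<'E'
from h import *
a=shot("side","s3")[...,::-1];b=shot("top","t3")[...,::-1]
def red(im,box):
    x0,x1,y0,y1=box;h=cv2.cvtColor(np.ascontiguousarray(im),cv2.COLOR_BGR2HSV)[y0:y1,x0:x1].astype(int)
    m=((h[...,0]<8)|(h[...,0]>172))&(h[...,1]>120)&(h[...,2]>60);y,x=np.nonzero(m)
    rc=lambda q:((q[1]+.5)/420,(q[0]+.5)/560)
    p=np.c_[x+x0,y+y0].astype(np.float32);r=cv2.minAreaRect(p);return rc(p.mean(0)),rc(np.array(r[0])),len(p),r,p
for im,c,bx in((a,"side",(235,300,180,206)),(b,"top",(255,300,160,275))):
    m,r,n,rr,p=red(im,bx);print(c,n,rr,atz(c,m,167).round(1),atz(c,r,167).round(1), p.min(0),p.max(0))
inc((501,45,230),1.351)
cv2.imwrite("pics/c3.png",cv2.resize(b[130:290,180:380],None,fx=3,fy=3))
E
```

```text
side 236 ((264.0092468261719, 190.6661376953125), (5.547001838684082, 44.098663330078125), 86.8201675415039) [500.4  44.9 167. ] [502.1  44.4 167. ] [242. 188.] [286. 194.]<stdin>:7: RuntimeWarning: Mean of empty slice.
  ret = um.true_divide(
Traceback (most recent call last):
ValueError: zero-size array to reduction operation minimum which has no identity
```

move_arm([
  [50, 0, 0, 1.4, 0],
  [50, 0, 0, 2.8, 0],
  [50, 0, 0, 2.8, 0],
  [50, 0, 0, 2.8, 0],
])

```text
t: 6.95
position: [500.5, 45.0, 229.3]
ee_rot: [-1.304, -1.047, 1.047]
ft_force: [0.9, -0.2, 0.9]
finger_gap: 0.5
```

```bash
python3 -c "
from h import *
inc((501,45,171),1.349)"
```

```text
pos [500.5  45.  229.3] xang 1.353 q [-0.07  0.23 -0.15  1.19 -0.    0.15] F [ 0.9 -0.2  0.9] t 7.0 gap 0.5
inc [ 0.    1.94 -0.02] 0.03
```

move_arm([
  [50, 0, 1, -0.02, 0.03],
  [50, 0, 1.6, -0.02, 0.03],
  [50, 0, 1.93, -0.02, 0.03],
  [50, 0, 1.93, -0.02, 0.03],
  [28, 0, 1.93, -0.02, 0.03],
  [28, 0, 1.93, -0.02, 0.03],
  [22, 0, 1.93, -0.02, 0.03],
  [22, 0, 1.93, -0.02, 0.03],
], newtons=20)

```text
t: 7.75
position: [502.1, 44.8, 172.2]
ee_rot: [-1.307, -1.044, 1.043]
ft_force: [0.5, 0.0, -0.0]
finger_gap: 0.221
```

```bash
python3 -c "
from h import *
inc((501,45,171),1.349);print(ctrl.get_state()['ft_torque'])
a=shot('side','s4')
A=cv2.resize(a[150:230,210:350],None,fx=4,fy=4);cv2.imwrite('pics/c4.png',A[...,::-1])"
```

```text
pos [502.1  44.8 172.2] xang 1.348 q [-0.07  0.27 -0.26  1.04  0.    0.15] F [ 0.5  0.  -0. ] t 7.8 gap 0.221
inc [-0.    0.04  0.04] -0.01
[ 0.14291109 -0.12663516  0.02805355]
```

View pics/c4.png

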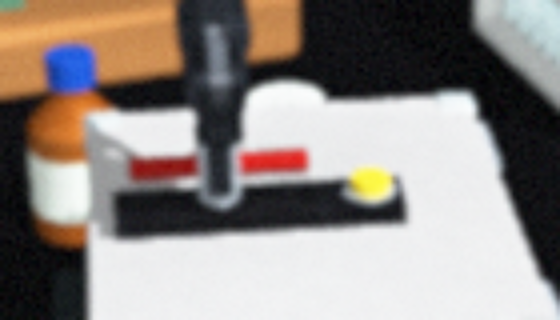

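The crop shows the finger pads straddling the bar at its middle, (220,165), with no contact force. Closing gently.

move_arm([
  [18, 0, 0, 0, 0],
  [10, 0, 0, 0, 0],
  [10, 0, 0, 0, 0],
])

```text
t: 8.1
position: [502.3, 45.9, 172.2]
ee_rot: [-1.305, -1.047, 1.042]
ft_force: [2.0, 11.4, 3.7]
finger_gap: 0.154
```

move_arm([
  [10, 0, 0, 0, -0.4],
  [10, 0, 0, 0, -0.8],
  [10, 0, 0, 0, -1.2],
  [10, 0, 0, 0, -1.2],
])

```text
t: 8.5
position: [502.3, 45.6, 172.2]
ee_rot: [-1.233, -1.172, 1.168]
ft_force: [1.8, 7.6, 3.8]
finger_gap: 0.156
```

```bash
python3 -c "
from h import *
inc((501,45,171),1.349);print(ctrl.get_state()['ft_torque'],ctrl.get_state()['joint_torque'])"
```

```text
pos [502.3  45.6 172.2] xang 1.518 q [-0.07  0.27 -0.26  1.04  0.   -0.02] F [1.8 7.6 3.8] t 8.5 gap 0.156
inc [-0.02  0.04  0.04] 1.21
[ 1.54416676 -0.42429217 -0.15165164] [ -3.7125425  -59.91380095  34.23310876   0.53567721  -2.14877307
  -1.10784139]
```

move_arm([
  [10, 0.02, 0, 0, -0.4],
  [10, 0.03, 0, 0, -0.8],
  [10, 0.03, 0, 0, -1.2],
  [10, 0.03, 0, 0, -1.6],
  [10, 0.03, 0, 0, -2.0],
  [10, 0.03, 0, 0, -2.0],
])

```text
t: 9.1
position: [502.3, 45.8, 172.1]
ee_rot: [-1.095, -1.374, 1.372]
ft_force: [2.2, 3.3, 2.1]
finger_gap: 0.153
```

```bash
python3 -c "
from h import *
inc((501,45,171),1.349);print(ctrl.get_state()['ft_torque'],ctrl.get_state()['joint_torque'])"
```

```text
pos [502.3  45.8 172.1] xang 1.796 q [-0.07  0.27 -0.26  1.04  0.   -0.3 ] F [2.2 3.3 2.1] t 9.1 gap 0.153
inc [-0.01  0.04  0.05] 3.2
[ 0.36792327 -0.52685343 -0.12835712] [ -0.88959882 -59.85310793  33.78746152   0.86623415  -0.59692008
  -1.22486405]
```

move_arm([
  [10, 0, 0, 0, -0.5],
  [10, 0, 0, 0, -1],
  [10, 0, 0, 0, -1.5],
  [10, 0, 0, 0, -2.0],
  [10, 0, 0, 0, -2.5],
  [10, 0, 0, 0, -2.5],
])

```text
t: 9.7
position: [502.4, 45.6, 172.1]
ee_rot: [-0.883, -1.618, 1.617]
ft_force: [3.7, 1.0, 3.2]
finger_gap: 0.152
```

```bash
cat > c.py <<'E'
from h import *
inc((502.3,46,172),1.349);s=ctrl.get_state();print("turn",np.arctan2(*Ro.from_rotvec(s["ee_rot"]).as_matrix()[1::-1,0])-1.349,s['ft_torque'].round(2),s['joint_torque'].round(2)[5])
E
python3 c.py
```

```text
pos [502.4  45.6 172.1] xang 2.144 q [-0.07  0.27 -0.26  1.04 -0.   -0.64] F [3.7 1.  3.2] t 9.7 gap 0.152
inc [ 0.01  0.   -0.  ] 5.69
turn 0.7946193688266538 [ 0.07 -0.81 -0.15] -1.48
```

move_arm([
  [10, 0, 0, 0, -0.2],
  [10, 0, 0, 0, -0.4],
  [10, 0, 0, 0, -0.6],
  [10, 0, 0, 0, -0.6],
])

```text
t: 10.1
position: [502.3, 45.5, 171.9]
ee_rot: [-0.824, -1.676, 1.675]
ft_force: [6.2, 0.2, 3.6]
finger_gap: 0.153
```

```bash
python3 c.py
```

```text
pos [502.3  45.5 171.9] xang 2.229 q [-0.07  0.27 -0.26  1.04 -0.   -0.73] F [6.2 0.2 3.6] t 10.1 gap 0.153
inc [ 0.01 -0.   -0.01] 6.3
turn 0.8795080155466655 [-0.02 -1.15 -0.24] -0.68
```

move_arm([
  [10, 0, 0, 0, -0.2],
  [10, 0, 0, 0, -0.4],
  [10, 0, 0, 0, -0.4],
])

```text
t: 10.4
position: [502.4, 45.5, 171.9]
ee_rot: [-0.784, -1.713, 1.713]
ft_force: [5.1, 0.7, 3.3]
finger_gap: 0.154
```

```bash
python3 c.py
```

```text
pos [502.4  45.5 171.9] xang 2.284 q [-0.07  0.27 -0.26  1.04 -0.   -0.78] F [5.1 0.7 3.3] t 10.4 gap 0.154
inc [ 0.01 -0.   -0.01] 6.7
turn 0.9353538458600854 [-0.11 -1.16 -0.21] -0.67
```

move_arm([
  [10, -0.015, 0, -0.015, -0.2],
  [10, -0.015, 0, -0.015, -0.4],
  [10, -0.015, 0, -0.015, -0.4],
])

```text
t: 10.7
position: [502.6, 45.5, 171.7]
ee_rot: [-0.741, -1.75, 1.75]
ft_force: [3.6, -0.3, 2.3]
finger_gap: 0.151
```

```bash
python3 c.py
```

```text
pos [502.6  45.5 171.7] xang 2.341 q [-0.07  0.27 -0.26  1.04 -0.   -0.84] F [ 3.6 -0.3  2.3] t 10.7 gap 0.151
inc [ 0.02 -0.01 -0.01] 7.1
turn 0.9918048324452011 [-0.13 -0.89 -0.25] -0.72
```

move_arm([
  [10, 0, 0, 0, -0.2],
  [10, 0, 0, 0, -0.4],
  [10, 0, 0, 0, -0.4],
])

```text
t: 11.0
position: [502.5, 45.5, 171.7]
ee_rot: [-0.698, -1.787, 1.787]
ft_force: [4.9, -0.9, 2.6]
finger_gap: 0.152
```

```bash
python3 c.py
```

```text
pos [502.5  45.5 171.7] xang 2.397 q [-0.07  0.27 -0.26  1.04 -0.   -0.9 ] F [ 4.9 -0.9  2.6] t 11.0 gap 0.152
inc [ 0.02 -0.01 -0.01] 7.51
turn 1.0479327845422504 [-0.23 -1.06 -0.24] -0.72
```

move_arm([
  [10, 0, 0, 0, -0.2],
  [10, 0, 0, 0, -0.4],
  [10, 0, 0, 0, -0.4],
])

```text
t: 11.3
position: [502.6, 45.5, 171.7]
ee_rot: [-0.654, -1.823, 1.823]
ft_force: [5.5, -1.0, 3.6]
finger_gap: 0.154
```

```bash
python3 c.py
```

```text
pos [502.6  45.5 171.7] xang 2.453 q [-0.07  0.27 -0.26  1.04 -0.   -0.95] F [ 5.5 -1.   3.6] t 11.3 gap 0.154
inc [ 0.02 -0.01 -0.01] 7.91
turn 1.1041672163199612 [-0.27 -1.14 -0.24] -0.67
```

move_arm([
  [10, -0.01, 0, -0.01, -0.2],
  [10, -0.01, 0, -0.01, -0.4],
  [10, -0.01, 0, -0.01, -0.4],
])

```text
t: 11.6
position: [502.8, 45.6, 171.6]
ee_rot: [-0.608, -1.858, 1.859]
ft_force: [3.6, -1.6, 3.3]
finger_gap: 0.151
```

```bash
python3 c.py
```

```text
pos [502.8  45.6 171.6] xang 2.509 q [-0.07  0.27 -0.26  1.04 -0.   -1.01] F [ 3.6 -1.6  3.3] t 11.6 gap 0.151
inc [ 0.02 -0.01 -0.  ] 8.31
turn 1.1598650202910912 [-0.41 -0.82 -0.17] -0.73
```

move_arm([
  [10, 0, 0, 0, -0.2],
  [10, 0, 0, 0, -0.4],
  [10, 0, 0, 0, -0.4],
])

```text
t: 11.9
position: [502.8, 45.6, 171.7]
ee_rot: [-0.562, -1.894, 1.894]
ft_force: [2.6, -1.8, 2.8]
finger_gap: 0.155
```

```bash
python3 c.py
```

```text
pos [502.8  45.6 171.7] xang 2.565 q [-0.07  0.27 -0.26  1.04 -0.   -1.06] F [ 2.6 -1.8  2.8] t 11.9 gap 0.155
inc [ 0.02 -0.01 -0.  ] 8.71
turn 1.215579574236602 [-0.55 -0.77 -0.14] -0.71
```

move_arm([
  [10, 0, 0, 0, -0.2],
  [10, 0, 0, 0, -0.4],
  [10, 0, 0, 0, -0.4],
])

```text
t: 12.2
position: [502.9, 45.6, 171.7]
ee_rot: [-0.514, -1.928, 1.928]
ft_force: [2.1, -2.6, 3.2]
finger_gap: 0.152
```

```bash
python3 c.py
```

```text
pos [502.9  45.6 171.7] xang 2.62 q [-0.07  0.27 -0.26  1.04 -0.   -1.12] F [ 2.1 -2.6  3.2] t 12.2 gap 0.152
inc [ 0.02 -0.01 -0.  ] 9.11
turn 1.2714078981838737 [-0.57 -0.79 -0.16] -0.71
```

move_arm([
  [10, 0, 0, 0, -0.2],
  [10, 0, 0, 0, -0.4],
  [10, 0, 0, 0, -0.4],
])

```text
t: 12.5
position: [502.9, 45.6, 171.7]
ee_rot: [-0.465, -1.962, 1.963]
ft_force: [3.6, -2.4, 4.2]
finger_gap: 0.149
```

```bash
python3 c.py; python3 -c "
from h import *
a=shot('side','s5')
A=cv2.resize(a[150:230,210:350],None,fx=4,fy=4);cv2.imwrite('pics/c5.png',A[...,::-1])"
```

```text
pos [502.9  45.6 171.7] xang 2.676 q [-0.07  0.27 -0.26  1.04 -0.   -1.18] F [ 3.6 -2.4  4.2] t 12.5 gap 0.149
inc [ 0.02 -0.01 -0.  ] 9.51
turn 1.3272501249874662 [-0.67 -0.83 -0.17] -0.71
```

View pics/c5.png

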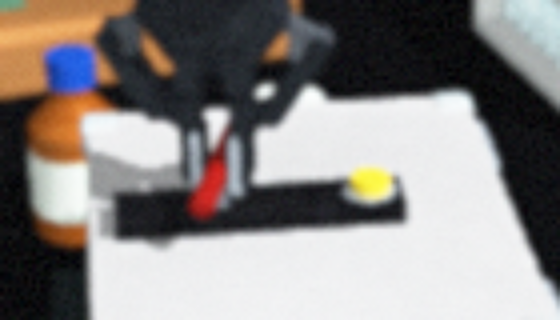

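The crop shows the bar between the jaws, near end at (205,215) and far end at about (228,130). It has turned with the gripper and hasn't reached the stop.

move_arm([
  [10, 0, 0, 0, -0.15],
  [10, 0, 0, 0, -0.3],
  [10, 0, 0, 0, -0.3],
])

```text
t: 12.85
position: [502.9, 45.6, 171.7]
ee_rot: [-0.427, -1.988, 1.988]
ft_force: [3.9, -3.2, 3.0]
finger_gap: 0.153
```

```bash
python3 c.py
```

```text
pos [502.9  45.6 171.7] xang 2.718 q [-0.07  0.27 -0.26  1.04 -0.   -1.22] F [ 3.9 -3.2  3. ] t 12.8 gap 0.153
inc [ 0.02 -0.01 -0.  ] 9.81
turn 1.3693175738930503 [-0.72 -0.92 -0.22] -0.55
```

move_arm([
  [10, 0, 0, 0, -0.15],
  [10, 0, 0, 0, -0.3],
  [10, 0, 0, 0, -0.3],
])

```text
t: 13.15
position: [502.9, 45.6, 171.7]
ee_rot: [-0.389, -2.013, 2.013]
ft_force: [3.9, -2.5, 3.6]
finger_gap: 0.155
```

```bash
python3 c.py
```

```text
pos [502.9  45.6 171.7] xang 2.76 q [-0.07  0.27 -0.26  1.04 -0.   -1.26] F [ 3.9 -2.5  3.6] t 13.2 gap 0.155
inc [ 0.02 -0.01 -0.  ] 10.11
turn 1.4112308276260281 [-0.62 -0.89 -0.26] -0.55
```

move_arm([
  [10, 0, 0, 0, -0.15],
  [10, 0, 0, 0, -0.3],
  [10, 0, 0, 0, -0.3],
])

```text
t: 13.45
position: [503.0, 45.6, 171.7]
ee_rot: [-0.35, -2.037, 2.037]
ft_force: [4.3, -2.5, 2.7]
finger_gap: 0.151
```

```bash
python3 c.py
```

```text
pos [503.   45.6 171.7] xang 2.802 q [-0.07  0.27 -0.26  1.04 -0.   -1.3 ] F [ 4.3 -2.5  2.7] t 13.4 gap 0.151
inc [ 0.03 -0.01 -0.  ] 10.41
turn 1.453013357052216 [-0.68 -0.97 -0.4 ] -0.65
```

move_arm([
  [10, 0, 0, 0, -0.15],
  [10, 0, 0, 0, -0.2],
  [10, 0, 0, 0, -0.2],
])

```text
t: 13.75
position: [503.0, 45.6, 171.7]
ee_rot: [-0.323, -2.053, 2.053]
ft_force: [3.8, -2.7, 2.9]
finger_gap: 0.151
```

```bash
python3 c.py
```

```text
pos [503.   45.6 171.7] xang 2.829 q [-0.07  0.27 -0.26  1.04  0.   -1.33] F [ 3.8 -2.7  2.9] t 13.8 gap 0.151
inc [ 0.03 -0.01 -0.01] 10.6
turn 1.4803397358172228 [-0.63 -0.97 -0.46] -0.59
```

The stop is felt at about 1.43–1.45 rad: the twist rises from 0.25 to 0.46 N·m. I'll regrip about 8 mm higher so the fingertips clear the bezel when the lid tilts.

move_arm([
  [24, 0, 0, 0, 0],
  [24, 0, 0, 0, 0],
  [24, 0, -0.15, 0, 0.1],
  [24, 0, -0.27, 0, 0.1],
  [24, 0, -0.27, 0, 0.1],
  [18, 0, -0.27, 0, 0.1],
  [10, 0, -0.27, 0, 0.1],
  [10, 0, -0.27, 0, 0.1],
], newtons=40)

```text
t: 14.55
position: [503.2, 45.6, 180.0]
ee_rot: [-0.338, -2.045, 2.044]
ft_force: [1.2, 0.0, 3.1]
finger_gap: 0.146
```

```bash
python3 c.py
```

```text
pos [503.2  45.6 180. ] xang 2.814 q [-0.07  0.26 -0.25  1.06 -0.   -1.31] F [1.2 0.  3.1] t 14.6 gap 0.146
inc [ 0.03  0.27 -0.  ] 10.49
turn 1.4651831869213356 [-0.09 -0.26 -0.21] -0.22
```

move_arm([
  [10, -0.04, -0.12, -0.004, 0],
  [10, -0.08, -0.24, -0.008, 0],
  [10, -0.12, -0.36, -0.013, 0],
  [10, -0.17, -0.47, -0.018, 0],
  [10, -0.17, -0.47, -0.018, 0],
])

```text
t: 15.05
position: [506.9, 44.5, 192.8]
ee_rot: [-0.334, -2.042, 2.044]
ft_force: [-0.8, -1.7, -15.3]
finger_gap: 0.143
```

```bash
python3 c.py;  python3 -c "
from h import *
a=shot('side','s6')
A=cv2.resize(a[140:300,210:370],None,fx=3.5,fy=3.5);cv2.imwrite('pics/c6.png',A[...,::-1])"
```

```text
pos [506.9  44.5 192.8] xang 2.815 q [-0.07  0.26 -0.21  1.1  -0.   -1.32] F [ -0.8  -1.7 -15.3] t 15.1 gap 0.143
inc [0.16 0.7  0.  ] 10.5
turn 1.4655196673235447 [-0.31  0.31  0.08] 0.09
```

View pics/c6.png

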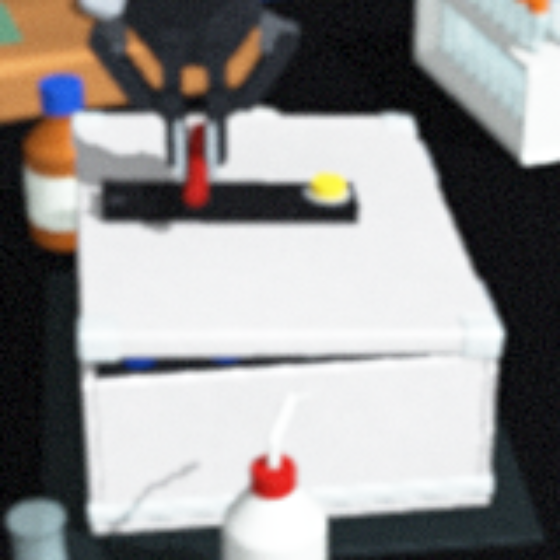

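The crop shows the lid starting to rise: a dark gap at the front left, about (110,365). The grip holds.

move_arm([
  [10, -0.1, -0.23, -0.01, 0],
  [10, -0.21, -0.46, -0.02, 0],
  [10, -0.33, -0.68, -0.035, 0],
  [10, -0.45, -0.89, -0.05, 0],
  [10, -0.59, -1.1, -0.06, 0],
  [10, -0.74, -1.31, -0.08, 0],
  [10, -0.74, -1.31, -0.08, 0],
])

```text
t: 15.8
position: [529.6, 39.6, 234.8]
ee_rot: [-0.338, -2.044, 2.045]
ft_force: [-9.6, -1.9, 2.8]
finger_gap: 0.141
```

```bash
python3 c.py
```

```text
pos [529.6  39.6 234.8] xang 2.814 q [-0.08  0.28 -0.07  1.22 -0.   -1.32] F [-9.6 -1.9  2.8] t 15.8 gap 0.141
inc [0.93 2.09 0.09] 10.5
turn 1.4654537297253036 [-0.21  2.2   0.2 ] 0.17
```

move_arm([
  [10, -0.08, -0.2, -0.01, 0],
  [10, -0.18, -0.32, -0.02, 0],
  [10, -0.28, -0.42, -0.03, 0],
  [10, -0.44, -0.6, -0.05, 0],
  [10, -0.62, -0.78, -0.07, 0],
  [10, -0.62, -0.78, -0.07, 0],
])

```text
t: 16.4
position: [548.3, 35.5, 257.7]
ee_rot: [-0.338, -2.044, 2.045]
ft_force: [-7.0, -1.3, 0.6]
finger_gap: 0.141
```

```bash
python3 c.py
```

```text
pos [548.3  35.5 257.7] xang 2.814 q [-0.08  0.3   0.03  1.3  -0.   -1.33] F [-7.  -1.3  0.6] t 16.4 gap 0.141
inc [1.57 2.86 0.16] 10.49
turn 1.4653421765409138 [-0.48  1.62  0.19] 0.2
```

move_arm([
  [10, -0.14, -0.15, -0.02, 0],
  [10, -0.29, -0.28, -0.03, 0],
  [10, -0.43, -0.4, -0.05, 0],
  [10, -0.43, -0.4, -0.05, 0],
])

```text
t: 16.8
position: [560.9, 33.0, 269.5]
ee_rot: [-0.338, -2.045, 2.044]
ft_force: [-5.8, -0.3, -2.5]
finger_gap: 0.14
```

```bash
python3 c.py;  python3 -c "
from h import *
a=shot('side','s7')
A=cv2.resize(a[100:300,190:390],None,fx=3,fy=3);cv2.imwrite('pics/c7.png',A[...,::-1])"
```

```text
pos [560.9  33.  269.5] xang 2.814 q [-0.09  0.32  0.09  1.34  0.   -1.33] F [-5.8 -0.3 -2.5] t 16.8 gap 0.14
inc [1.99 3.25 0.22] 10.5
turn 1.4654849476248157 [-0.    1.46  0.18] 0.18
```

View pics/c7.png

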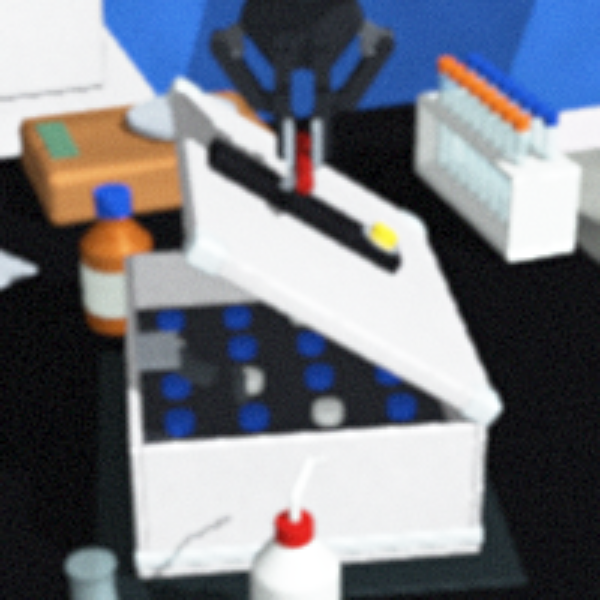

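The crop shows the lid well open, about 35°, with the vials visible and the jaws still on the bar at (303,165). Releasing and withdrawing straight up.

move_arm([
  [22, 0, 0, 0, 0],
  [25, 0, -0.03, 0, 0],
  [25, 0, -0.1, 0, 0],
  [25, 0, -0.3, 0, 0],
  [30, 0, -1, 0, 0],
  [30, 0, -2, 0, 0],
  [30, 0, -3.3, 0, 0],
  [30, 0, -3.3, 0, 0],
  [30, 0, -3.3, 0, 0],
])

```text
t: 17.75
position: [561.1, 32.9, 368.5]
ee_rot: [-0.34, -2.045, 2.045]
ft_force: [0.2, -0.0, -0.3]
finger_gap: 0.298
```

```bash
python3 c.py;  python3 - <<'E'
from h import *
a=shot('side','s8');b=shot('top','t8')
for n in('case_corner','handle_bar','lid_hinge'):
    r=[ctrl.tip_of(c,n)[:1] for c in('side','top')];print(n,[(np.round(np.array(q[0]['position'])[::-1]*[560,420],1),round(q[0]['p'],2)) if q else None for q in r])
    if all(r):print(tri(r[0][0]['position'],r[1][0]['position']))
for n in('amber','jar','flask','wash'):
    q=ctrl.tip_of('top',n);print(n,q and (atz('top',q[0]['position'],0).round(),round(q[0]['p'],2)))
cv2.imwrite('pics/c8.png',np.hstack([cv2.resize(a[100:310,190:390],(400,420)),cv2.resize(b[110:320,130:430],(400,280),) if 0 else cv2.resize(b[100:310,200:400],(400,420))])[...,::-1])
E
```

```text
pos [561.1  32.9 368.5] xang 2.814 q [-0.09  0.33  0.37  1.61  0.   -1.33] F [ 0.2 -0.  -0.3] t 17.8 gap 0.298
inc [2.01 6.55 0.22] 10.49
turn 1.4653425662725705 [ 0.01  0.04 -0.02] 0.0
case_corner [(array([232.9, 185.1]), 0.97), None]
handle_bar [(array([292. , 155.4]), 0.66), None]
lid_hinge [(array([332.7, 207. ]), 0.94), None]
amber (array([475., 313.,   0.]), 0.6)
jar (array([619., 284.,   0.]), 0.78)
flask (array([ 351., -173.,    0.]), 0.75)
wash (array([ 464., -194.,    0.]), 0.58)
```

View pics/c8.png

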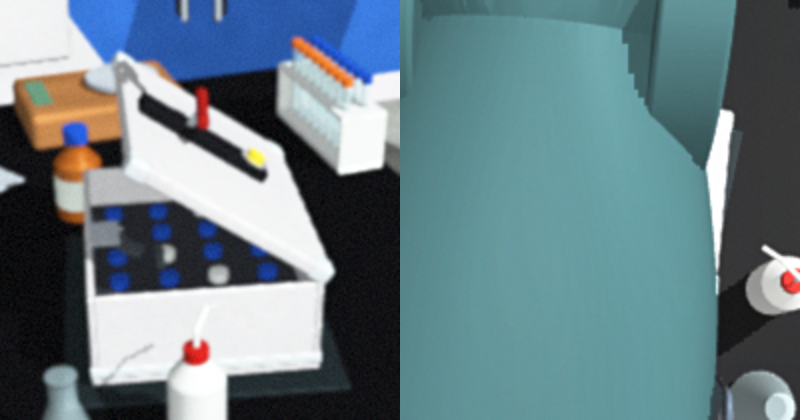

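The left half shows the lid standing open with the jaws clear. The top view is blocked by the arm. One last check on lid angle and case shift before handing in.

```bash
python3 - <<'E'
from h import *
print("bar proj at lid angle:",[(t,proj("side",np.array([502.5+.975*d,46-.22*d,116+51*np.cos(a)+165*np.sin(a)])).round(1)) for t in(30,35,40) for a in[np.radians(t)] for d in[165*(1-np.cos(a))+51*np.sin(a)]],"seen [292 155.4]")
a,b=[cv2.cvtColor(cv2.imread(f"pics/{n}.png"),6) for n in("s0","s8")]
for y0,y1,x0,x1 in((250,280,225,262),(250,290,318,375),(255,300,222,262)):
    T=a[y0:y1,x0:x1].astype(np.float32);U=b[y0:y1,x0:x1].astype(np.float32);print(cv2.phaseCorrelate(T,U,cv2.createHanningWindow(T.shape[::-1],cv2.CV_32F)))
ctrl.finish_job()
E
```

```text
bar proj at lid angle: [(30, array([285.5, 158.1])), (35, array([290.7, 153.6])), (40, array([296.4, 149.5]))] seen [292 155.4]
((0.6843161447952895, 0.08230880305850974), 1.0581557401021322)
((0.40042329775781127, -0.002788888176066706), 1.0120979555447895)
((0.5422339044281692, 0.8156975789268159), 1.0835741170247395)
the job is handed in; nothing more can be done
```

The case is open and the job is handed in, at about 18 s of the 72 s allowed.

- **Button:** I pressed it in roughly 1 mm steps. The highest force I read was about 7 N, and the picture then showed the handle popped out.
- **Handle:** I turned it counter-clockwise to about 1.45 rad. There the twist rose from about 0.25 to 0.46 N·m, which I took as the stop, and I went no further.
- **Lid:** I lifted it along its arc to about 35° and let go. The last picture shows it staying up with the jaws clear of it, and the wrist force was near zero.

**Last checks**
- **Lid angle:** the detected position of the handle in the side camera fits 33–36°.
- **Case movement:** matching side-camera crops from before and after shows shifts of 0.4–0.7 px across and up to 0.8 px down. That is about 1–2 mm, below the 6 mm limit but close to the measuring noise.
- **Glassware:** the bottles, jar and flask were each found within 2–5 mm of where they started, which is detector noise.
- **Not confirmed from above:** the arm blocked the top camera's view of the case, so the lid angle and case position rest on the side camera alone.
- **Peak side force:** the largest sideways reading was about 11 N, when I first gripped the handle. It reached about 10 N partway through the lift. The case slides at about 14 N.

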